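Shut the water filter's valve and snap its cap on

ROBOT

A 6-joint arm with a two-finger parallel gripper is mounted at the origin on a cart in front of the work surface, level with it; the furniture and walls round the work are solid. World frame = base frame: x ahead of the robot, y to its left, z up, the work surface at z = 0. Lengths are in mm, angles in rad, forces in N, time in s.
With the tool pointing down it reaches from about 275 to 750 mm from the base axis. Payload 10.2 kg.
Tool frame: the origin (TCP) lies at the very end of the fingers, on their centre line; the grasp point (between the pads) lies 19 mm behind it; z points along the fingers, y is the line along which they close (so a half turn about z gives the same grasp; the last joint's range is limited). The gripper opens to 85 mm and grips with 20 to 120 N. Pads are 22 mm wide; open, the fingers measure 114 mm over their backs; the gripper's body (76 mm by 85 mm) begins 54 mm behind the grasp point. The pads swing forward as they close: fully open they stand 13 mm farther back than shut.
Start: joints at [0.882, 0.313, 1.498, -0, 1.331, -0.223], TCP at [235.81, 469.068, 231.294] pointing down, gripper open.
Joint ranges: [-2.94, 2.94], [-0.97, 2.17], [0.19, 2.56], [-1.23, 4.37], [0.02, 3.11], [-2.88, 2.88]. Speed limits (rad/s): [2.39, 2.39, 3.01, 3.14, 3.14, 3.14].

INTERFACE

Orientations are given as a unit quaternion [w, x, y, z].
In Python, from rig import telemetry, optics, ctrl gives the robot as it stands.
- The arm moves only by the tool servo_tool, never from a script. Its argument "deltas" is a list of rows, each a list of 3 entries, a list of its own where there are three numbers: the shift along the tool's x, y, z in units of 20 cm (1.0 is 20 cm), then the turn, a rotation vector about the tool's x, y, z in units of 90 degrees (1.0 is 90 degrees), then the opening, from 0 (shut) to 1 (fully open). A call has 1 to 8 rows; each row shifts and turns the commanded pose from where the row before left it, along the tool's axes as they then stand; what a row does not reach is not made up. A row lasts 1/10 s, in which the tool goes at most 50 mm and 8.59 degrees, less where a joint would pass 70% of its speed; a pose out of reach is approached as far as the arm can. A call with a number of a shift or a turn outside -1 to 1 is refused whole. A call with a gripper value outside its range is refused whole. The fingers move at their own pace and stop on an object; "squeeze" is the grip in N (left out, the last holds). Time passes only in rows, so rows that do not move let the fingers close. It gives the time, the measured TCP pose, the force, the opening and the grip force at its end, in the units of the state.
- telemetry.sense(): the state, without advancing time (a new reading comes with each control period).
- optics.capture(name): name is "scene" or "top" or "wrist"; returns the picture (384x512x3 uint8, blue, green, red); there is no depth.
- optics.camera_model(name): a dict with "vfov" (degrees; the focal length in pixels is half the picture's height over the tangent of half this angle, whatever the lens; pixels are square), "cx", "cy" (the principal point, pixels), "R" (3x3) and "t" (3): a world point X has camera coordinates R X + t; the wrist camera has in their place "mount" (4x4, takes a point from camera to tool coordinates, whose origin is the TCP and whose axes are the flange's). Camera axes: x right, y down, z forward; pixel columns grow to the right and rows downward; lengths in mm; the calibration is good to about 2 mm. A picture is of the moment at which its call begins: read the wrist's pose just before it. camera_model takes no time and is no camera call.
- ctrl.finish_job(): hands the job in; it is judged then, once.
The state is a dict: "time_s": time; "joints": joint angles; "dq": joint speeds; "tau": joint torques, N m; "eef_pos": TCP position; "ee_rot": TCP orientation; "force": force on the tool from outside, world axes, zero at the start; "wrist_torque": the same for the moment, N m; "grip_width": opening from 0.0 (shut) to 1.0 (fully open); "grip_force": force on a finger pad.
Only numpy, scipy, OpenCV 4.12 (cv2) and the standard library are available. Lean on these libraries where they do the work, as an engineer would, in place of code of your own. Each camera call takes 0.05 s, during which the arm holds its last target. There are 200 camera calls.

TASK

Put the countertop water filter out of use: first turn its black valve knob clockwise until it clicks over to the red mark, then take the loose blue cap, push it straight down onto the steel outlet nipple until it snaps on, and keep pressing it firmly down on its rubber seat. Finish like that, with the gripper still pressing the cap down; leave everything else on the worktop where it stands.

Things in the scene. Friction and masses are not known exactly. Their poses are not given: they have to be found in the camera images.
- filter_unit: Water filter fixed to the worktop, at another place and yaw each time: a white block 100 (x) x 210 (y) x 36 mm high with a grey top, and behind it (+x) a lying white cartridge with blue ends, 59 mm thick, 196 mm long along y, top 60 mm above the worktop. Origin: centre of the block's underside, on the worktop; z up, -x its front.
- nipple_foot (a point): Centre of the foot of the outlet nipple, on the block's top 36 mm above the worktop, at (-12, -60) mm in the filter's frame, same axes. The nipple is an upright polished steel stud 22 mm thick, 29 mm high. Round its foot lies the sprung black rubber seat ring, 39 mm outside, its top 8 mm above the foot when free. A cap snapped on rests with its underside on it.
- nipple_top (a point): Top of the nipple's dome, 29 mm above its foot, same axes. Four sprung brass balls stick out 4 mm from the nipple, 16 mm above the foot; the cap's inner lip must pass them. Pushing the cap over takes about 8 to 12 N, felt from where its underside is 19 mm above the foot and gone at about 13 mm: there it is drawn down with a snap, and lands on the seat.
- seat (a joint): How far the sprung rubber seat ring round the nipple is pressed down, in m: 0 free, 0.004 at the hard stop. It takes 2.5 N per mm. A snapped-on cap alone leaves it near 0; a firm press has it about halfway down or more.
- valve (a joint): Turn of the valve knob, rad: 0 open (white pointer line at the green mark; the start), 1.2 shut (pointer at the red mark), growing clockwise seen from above. An over-centre spring holds it at either end: about 0.1 N m breaks it away, less and less up to the crest at 0.6; beyond, it drives the knob on to 1.2 by itself with a click.
- valve_grip (a point): Point on the knob's axis at the height to grip it, 73 mm above the worktop, at (-12, +55) mm in the filter's frame; turns with the knob (clockwise = negative about z). The grip is an upright black bar, 44 mm long along this x, 14 mm wide along this y, its top 7 mm above this point; a 46 mm disc begins 23 mm below this point.
- cap: Blue ribbed plastic snap cap, 40 mm across, 34 mm high, 30 g, open below and closed on top (white disc), standing upright on the worktop with the open side down. Origin: centre of its underside, z up through its top. Its mouth is a lip 25 mm wide and 3 mm thick inside the lower rim; the cavity above is 32 mm wide and 29 mm deep from the underside. Grip its round side.
- candle: Bystander: tea light, 38 mm across, 17 mm high, origin under its centre. Stays put.
- matchbox: Bystander: matchbox 36x53x15 mm, origin under its centre. Stays put.
- lemon: Bystander: lemon, 78x55x56 mm. Stays put.
- salt: Bystander: salt shaker, 44 mm across, 90 mm high, origin under its centre. Stays put.
- cup: Bystander: white espresso cup, 62 mm across, 56 mm high, origin under its centre. Stays put.
- spice: Bystander: spice jar, 47 mm across, 98 mm high, origin under its centre. Stays put.
Not all that is in view belongs to the job. There is more than one size of the cap; the one meant has the size given above.

How it is judged (in metres and radians):
On the way, in this order (a step that is already met when the one before it is completed fails the run):
1. the valve is shut while the cap is not yet on (value of joint valve above 1.05 rad and distance between cap and nipple_foot above 0.05 m), for 0.2 s.
2. the cap is snapped on and pressed down on its seat for a second (z of cap in the frame of nipple_foot below 0.0075 m and horizontal distance between cap and nipple_foot below 0.003 m and angle between cap's own z axis and vertical below 0.12 rad and value of joint seat above 0.0012 m), for 1 s.
At the end, for the whole second after the job is handed in: The valve stands past 1.05 rad (shut), the cap sits snapped on the nipple, upright within 0.12 rad and centred within 3 mm, and the fingers still press it so that the rubber seat is down by more than 1.2 mm (3 N or more) (all of step 2 and value of joint valve above 1.05 rad and contact force between the fingers and cap above 1 N); the arm keeps its last pose, push and grip.
It fails at once if a bystander is pushed more than 30 mm from its place (distance of any of candle, matchbox, lemon, salt, cup, spice from where it was at the start of the episode above 0.03 m).
It also fails if it takes over 58 s, if anything falls off the work surface, if the arm or the gripper's body presses on something with over 40 N, if the wrist force passes 120 N, or if a joint passes its speed limit or range.

## Working session

There is one attempt and no reset: what is moved stays moved. The work goes in short steps, Python scripts to look and compute and a tool call to move; the robot and the scene stay as the last step left them, time stands still between calls to the robot, and variables do not carry over. Pictures are saved under pics/ and viewed, at most 10 in all, crops included, and the job is handed in when it is done.

Besides the shell and the picture viewer there is one more tool, called after "Emit:" by a JSON object that holds its "fn" and its "kwargs", one argument or row to a line. servo_tool: Moves the arm, as the interface text tells. Its arguments: {"type":"object","properties":{"deltas":{"type":"array"},"squeeze":{"type":"number"}},"required":["deltas"]}

```bash
mkdir -p pics; python3 - <<'E'
from rig import telemetry, optics, ctrl
import cv2,numpy as np
s=telemetry.sense(); print(s)
a=optics.capture("scene");b=optics.capture("top");c=optics.capture("wrist")
for n,i in zip("stw",(a,b,c)): cv2.imwrite(f"pics/{n}0.png",i)
for n in("scene","top","wrist"): print(n,optics.camera_model(n))
m=np.hstack([a,b]); cv2.imwrite("pics/m0.png",cv2.resize(m,(800,300),interpolation=cv2.INTER_AREA))
E
```

```text
{'time_s': 0.0, 'joints': array([ 8.81558465e-01,  3.13412345e-01,  1.49846526e+00, -2.65270610e-06,
        1.33099435e+00, -2.23374555e-01]), 'dq': array([ 4.70099737e-04,  1.06740475e-03,  9.74743786e-05,  1.33841414e-03,
       -6.60735011e-04,  3.15367194e-04]), 'tau': array([ 4.17023584e-04, -4.12261069e+01, -2.59742171e+01, -1.57559180e-04,
        4.15664210e-03, -1.34312304e-04]), 'eef_pos': array([235.65210816, 468.84147289, 230.7437376 ]), 'ee_rot': array([-2.80696360e-04,  2.30830638e-01,  9.72993735e-01, -5.74773473e-04]), 'force': array([ 0.09268976,  0.38426677, -0.41173971]), 'wrist_torque': array([ 0.04376317, -0.0029512 ,  0.00768609]), 'grip_force': 0.0, 'grip_width': 0.9979649855525908}
scene {'vfov': 44.05974784691127, 'cx': 250.79722323148826, 'cy': 194.7924300928961, 'R': array([[ 0.83633038, -0.54814571,  0.00936896],
       [-0.284707  , -0.44886769, -0.84702994],
       [ 0.46850125,  0.70572946, -0.53146261]]), 't': array([-507.1428417,  172.2326038, 1350.6932005])}
top {'vfov': 48.7648122659108, 'cx': 255.5221400966955, 'cy': 193.08875829285032, 'R': array([[ 0.01235498, -0.99989502,  0.00757001],
       [-0.98108186, -0.01358457, -0.19311614],
       [ 0.1931987 , -0.00504085, -0.9811467 ]]), 't': array([ -95.72173511,  553.40385307, 1281.64401787])}
wrist {'vfov': 60.33959192721632, 'cx': 256.8514651117479, 'cy': 189.79910607212636, 'mount': array([[-3.65688578e-04, -9.59565943e-01, -2.81483689e-01,
         7.18911584e+01],
       [ 9.99999754e-01, -1.82482254e-04, -6.77072025e-04,
        -4.97406315e-01],
       [ 5.98329478e-04, -2.81483868e-01,  9.59565774e-01,
        -1.42066111e+02],
       [ 0.00000000e+00,  0.00000000e+00,  0.00000000e+00,
         1.00000000e+00]])}
```

View pics/t0.png

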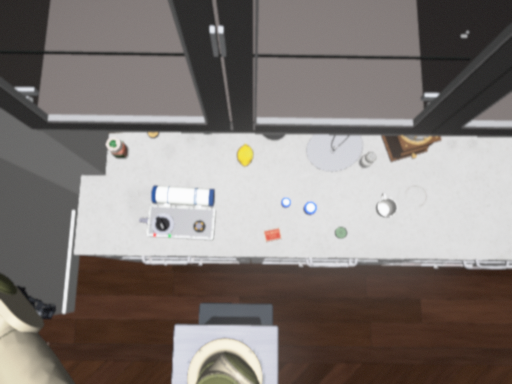

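View pics/s0.png

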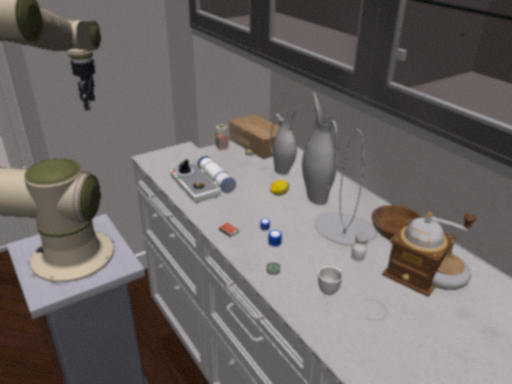

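The top view shows the filter at about (182,215), with the knob at (163,224) and the nipple at (199,226). There are two blue caps, a smaller one at (286,202) and a larger one at (310,208). Next I measure cap sizes and positions by triangulating the two views.

```bash
cat > h.py <<'E'
import cv2,numpy as np
from rig import telemetry,optics,ctrl
from scipy.spatial.transform import Rotation as Ro
def cam(n,s=None):
    m=optics.camera_model(n); f=192/np.tan(np.radians(m['vfov']/2))
    if n=='wrist':
        T=np.eye(4); q=s['ee_rot']; T[:3,:3]=Ro.from_quat([q[1],q[2],q[3],q[0]]).as_matrix(); T[:3,3]=s['eef_pos']
        T=T@m['mount']; R=T[:3,:3]; c=T[:3,3]
    else: R=m['R'].T; c=-R@m['t']
    return dict(f=f,c0=np.array([m['cx'],m['cy']]),R=R,c=c)
def ray(k,p): 
    d=k['R']@np.array([*((np.array(p)-k['c0'])/k['f']),1]); return d/np.linalg.norm(d)
def plane(k,p,z): d=ray(k,p); return k['c']+d*(z-k['c'][2])/d[2]
def tri(L): # [(cam,pix)..]
    A=0;b=0
    for k,p in L:
        d=ray(k,p); P=np.eye(3)-np.outer(d,d); A=A+P; b=b+P@k['c']
    return np.linalg.solve(A,b)
def proj(k,X): v=k['R'].T@(np.array(X)-k['c']); return k['c0']+k['f']*v[:2]/v[2]
def blobs(img,lo,hi,amin=8):
    m=cv2.inRange(cv2.cvtColor(img,cv2.COLOR_BGR2HSV),lo,hi)
    n,l,st,ce=cv2.connectedComponentsWithStats(m)
    return [(ce[i].round(1),st[i].tolist()) for i in range(1,n) if st[i][4]>=amin]
def toolvec(s,X): # world target minus TCP in tool axes, 20cm units
    q=s['ee_rot']; return Ro.from_quat([q[1],q[2],q[3],q[0]]).as_matrix().T@(np.array(X)-s['eef_pos'])/200
E
python3 - <<'E'
from h import *
t=cv2.imread("pics/t0.png");s=cv2.imread("pics/s0.png")
kt,ks=cam("top"),cam("scene")
for n,i in(("t",t),("s",s)):
  print(n,blobs(i,(105,100,60),(130,255,255)))
for p in ((286,202),(310,208),(163,224),(199,226),(148,237),(214,238),(215,206),(273,235),(341,232),(245,155)): print(p,plane(kt,p,34).round(0))
a=cv2.resize(t[170:250,130:350],None,fx=3.6,fy=3.6,interpolation=cv2.INTER_CUBIC)
b=cv2.resize(s[145:245,160:300],None,fx=3,fy=3,interpolation=cv2.INTER_CUBIC)
o=np.zeros((588,792,3),np.uint8);o[:288]=a;o[288:588,:420]=b;cv2.imwrite("pics/c1.png",o)
E
```

```text
t [(array([153.2, 194. ]), [152, 187, 4, 15, 43]), (array([210.9, 197. ]), [209, 190, 5, 15, 54]), (array([307.3, 210.2]), [304, 204, 11, 10, 26])]
s [(array([264.6, 225.7]), [261, 222, 8, 8, 46]), (array([274.3, 239.8]), [269, 233, 12, 13, 115])]
(286, 202) [ 531. -186.   34.]
(310, 208) [ 513. -263.   34.]
(163, 224) [455. 202.  34.]
(199, 226) [450.  88.  34.]
(148, 237) [414. 246.  34.]
(214, 238) [413.  40.  34.]
(215, 206) [515.  40.  34.]
(273, 235) [ 425. -145.   34.]
(341, 232) [ 437. -359.   34.]
(245, 155) [685. -53.  34.]
```

View pics/c1.png

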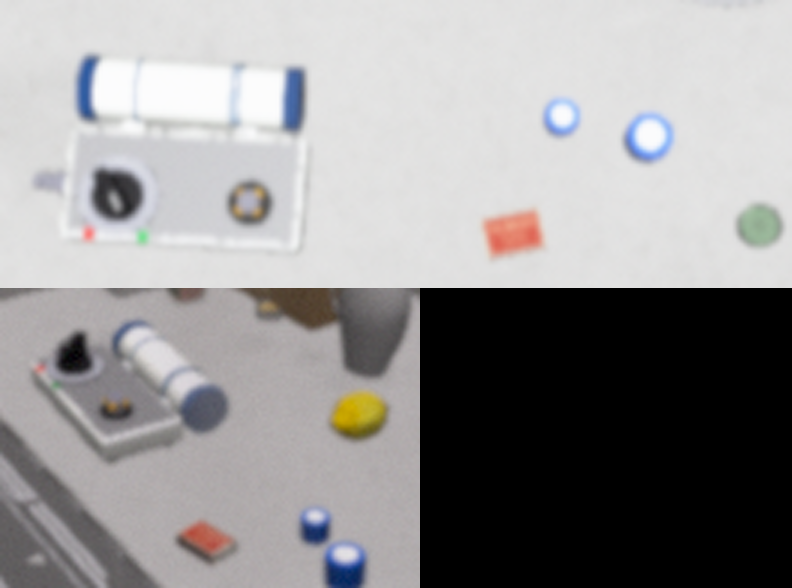

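Candidates for the cap: the small blue cap at (286,202), 10 px or about 31 mm across, and the large one at (310,208), 12.8 px or about 39 mm. The 40 mm size means the large one, and the crop confirms it. The bar points about 0.6 rad off the filter's -x, towards the green mark. Now I move above the filter.

Emit:
{"fn": "servo_tool", "kwargs": {
  "deltas": [
    [[-0.21,-0.124,0.02],[0,0,0],1],
    [[-0.21,-0.124,0.02],[0,0,0],1],
    [[-0.21,-0.124,0.02],[0,0,0],1],
    [[-0.21,-0.124,0.02],[0,0,0],1],
    [[-0.21,-0.124,0.02],[0,0,0],1],
    [[-0.21,-0.124,0.02],[0,0,0],1],
    [[-0.21,-0.124,0.02],[0,0,0],1],
    [[-0.21,-0.124,0.02],[0,0,0],1]
  ]
}}

```text
time_s: 0.95
eef_pos: [447.6, 139.0, 199.1]
ee_rot: [-0.0, 0.231, 0.973, 0.0]
force: [1.0, 1.1, -0.3]
grip_width: 0.998
grip_force: 0.0
```

Emit:
{"fn": "servo_tool", "kwargs": {
  "deltas": [
    [[0,0,0],[0,0,0],1],
    [[0,0,0],[0,0,0],1],
    [[0,0,0],[0,0,0],1],
    [[0,0,0],[0,0,0],1]
  ]
}}

```text
time_s: 1.35
eef_pos: [446.3, 142.0, 199.4]
ee_rot: [0.0, 0.23, 0.973, 0.0]
force: [0.7, 0.5, -1.1]
grip_width: 1.001
grip_force: 0.0
```

```bash
python3 - <<'E'
from h import *
import pickle
s=telemetry.sense();w=optics.capture("wrist");cv2.imwrite("pics/w1.png",w);pickle.dump(s,open("w1.pkl","wb"))
print(s['eef_pos'],s['ee_rot'])
E
```

```text
[446.34004896 141.9773206  199.43470548] [2.60284804e-05 2.29878949e-01 9.73219227e-01 7.32048660e-05]
```

View pics/w1.png

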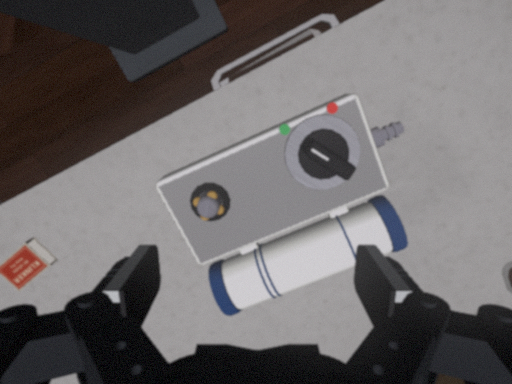

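The wrist view is clear: nipple dome at (207,207), knob disc at (323,151), bar pointing from (353,176) to (311,150), and block corners at (159,185), (357,96), (388,186) and (201,262).

```bash
cat >> h.py <<'E'
def block(w):
    # grey top + white rim outline: corners of the block top, from the long grey face
    h=cv2.cvtColor(w,cv2.COLOR_BGR2HSV)
    return h
E
python3 - <<'E'
from h import *
import pickle
s=pickle.load(open("w1.pkl","rb"));k=cam("wrist",s)
C=np.array([plane(k,p,36) for p in((159,185),(357,96),(388,186),(201,262))]);print(C.round(1))
print("sides",[np.linalg.norm(C[i]-C[(i+1)%4]).round(1) for i in range(4)])
e=C[1]-C[0]+C[2]-C[3];e/=np.linalg.norm(e);yaw=np.arctan2(-e[0],e[1]);ctr=C.mean(0)
print("yaw",yaw,"ctr",ctr)
Rz=Ro.from_euler('z',yaw).as_matrix()
for n,o,z in(("nip",(-12,-60),65),("knob",(-12,55),50)):
  print(n,(ctr+Rz@np.array([*o,0])).round(1))
print("nip meas",plane(k,(207,207),64).round(1),"disc meas",plane(k,(323,151),50).round(1))
a,b=plane(k,(353,173),80),plane(k,(311,150),80);print("bar",a,b,np.arctan2(*(a-b)[1::-1]))
E
```

```text
[[415.5  51.6  36. ]
 [424.  252.   36. ]
 [514.9 247.8  36. ]
 [505.4  47.3  36. ]]
sides [np.float64(200.6), np.float64(91.0), np.float64(200.7), np.float64(90.0)]
yaw -0.044637722789112114 ctr [464.96610086 149.67158583  36.        ]
nip [450.3  90.3  36. ]
knob [455.4 205.2  36. ]
nip meas [449.   90.3  64. ] disc meas [452.4 204.   50. ]
bar [472.61561903 215.48645359  80.        ] [440.11682385 192.61115639  80.        ] 0.6133261784781404
```

Sides come out at 201x91 against 210x100, about 5 mm short at each edge, which fits rounded rims. The two routes to the nipple and knob agree within 3 mm. Next: go above the knob, turn to the bar, and take the second view.

Emit:
{"fn": "servo_tool", "kwargs": {
  "deltas": [
    [[0.052,0.148,0.05],[0,0,0],1],
    [[0.052,0.148,0.05],[0,0,0],1],
    [[0,0,0],[0,0,-0.093],1],
    [[0,0,0],[0,0,-0.093],1],
    [[0,0,0],[0,0,-0.093],1],
    [[0,0,0],[0,0,-0.093],1],
    [[0,0,0],[0,0,-0.093],1],
    [[0,0,0],[0,0,-0.093],1]
  ]
}}

```text
time_s: 2.2
eef_pos: [454.4, 203.9, 179.4]
ee_rot: [0.0, -0.208, 0.978, 0.0]
force: [0.1, 0.1, -0.1]
grip_width: 1.005
grip_force: 0.0
```

Emit:
{"fn": "servo_tool", "kwargs": {
  "deltas": [
    [[0,0,0],[0,0,-0.092],0.5],
    [[0,0,0],[0,0,0],0.5],
    [[0,0,0],[0,0,0],0.5],
    [[0,0,0],[0,0,0],0.5]
  ]
}}

```text
time_s: 2.6
eef_pos: [454.8, 203.4, 179.4]
ee_rot: [0.0, -0.273, 0.962, 0.0]
force: [0.3, 0.1, 0.6]
grip_width: 0.5
grip_force: 0.0
```

```bash
python3 - <<'E'
from h import *
import pickle
s=telemetry.sense();w=optics.capture("wrist");cv2.imwrite("pics/w2.png",w);pickle.dump(s,open("w2.pkl","wb"))
print(s['eef_pos'],s['ee_rot'],s['joints'])
E
```

```text
[454.76305627 203.42000296 179.35065223] [ 3.76179913e-05 -2.72984293e-01  9.62018490e-01  2.18298148e-06] [ 1.84987495e-01  3.02487718e-01  1.65385334e+00  1.21121027e-05
  1.18517707e+00 -1.93880096e+00]
```

View pics/w2.png

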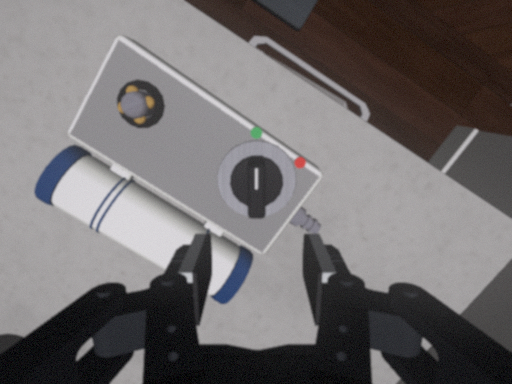

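The bar is now vertical in the picture, from about (257,160) to (257,217); the disc is at (257,180), the nipple dome at (135,105) and the opening is half. I triangulate the points.

```bash
python3 - <<'E'
from h import *
import pickle
s1=pickle.load(open("w1.pkl","rb"));s2=pickle.load(open("w2.pkl","rb"));k1,k2=cam("wrist",s1),cam("wrist",s2)
def disc(n,box,thr):
  w=cv2.imread(f"pics/{n}.png");x0,y0,x1,y1=box
  g=(cv2.cvtColor(w[y0:y1,x0:x1],cv2.COLOR_BGR2GRAY)<thr).astype(np.uint8)
  c=max(cv2.findContours(g,0,1)[0],key=cv2.contourArea);return c.reshape(-1,2)+[x0,y0]
a=disc("w2",(210,135,300,222),70);b=disc("w1",(285,115,360,185),70)
for n,c in(("w2",a),("w1",b)): print(n,c.min(0),c.max(0),cv2.minEnclosingCircle(c))
p1=lambda q:q
print("nip tri",tri([(k1,(207,207)),(k2,(134.5,104.5))]))
print("pointer near end tri",tri([(k1,(311,150)),(k2,(256.5,168))]), "pointer other end",tri([(k1,(326,160)),(k2,(256.5,189))]))
print("far bar end",tri([(k1,(353,175)),(k2,(257.5,216))]))
print("disc c at 50:",plane(k2,(257,179.5),50),plane(k1,(322.5,151.5),50))
C=np.array([plane(k2,p,36) for p in((121,38),(321,175),(264,253),(69,133))]);print(C.mean(0),C.round(0).tolist())
cx=proj(k2,(454,204.5,80));print("predicted bar centre px",cx)
print("green,red",plane(k2,(256.5,133),36),plane(k2,(300,162),36))
E
```

```text
w2 [231 157] [281 217] ((256.0, 186.73333740234375), 30.33277702331543)
w1 [299 130] [354 178] ((327.0465087890625, 157.6627960205078), 29.25558090209961)
nip tri [449.20011515  90.74030751  62.65362489]
pointer near end tri [437.41904872 192.38240761  90.76585418] pointer other end [448.4649605  199.22050746  97.44949614]
far bar end [470.70312747 213.81484244  86.02454855]
disc c at 50: [453.2244754  202.52287639  50.        ] [452.51575816 204.10862234  50.        ]
[464.38820267 149.01627254  36.        ] [[414.0, 52.0, 36.0], [423.0, 251.0, 36.0], [514.0, 248.0, 36.0], [506.0, 46.0, 36.0]]
predicted bar centre px [258.67187111 191.53111137]
green,red [421.50828295 182.45359447  36.        ] [422.96280897 228.24976549  36.        ]
```

Knob centre is about (454,204) by both routes. The triangulated heights of 63 mm for the nipple and about 86 mm for the bar top (65 and 80 in the text) are consistent within noise. TCP is already over it, so I descend to z 58 and grip.

Emit:
{"fn": "servo_tool", "kwargs": {
  "deltas": [
    [[0,0,0.15],[0,0,0],0.5],
    [[0,0,0.15],[0,0,0],0.5],
    [[0,0,0.15],[0,0,0],0.5],
    [[0,0,0.15],[0,0,0],0.5],
    [[0,0,0],[0,0,0],0.5],
    [[0,0,0],[0,0,0],0.3],
    [[0,0,0],[0,0,0],0.1],
    [[0,0,0],[0,0,0],0]
  ],
  "squeeze": 40
}}

```text
time_s: 3.45
eef_pos: [455.9, 203.3, 61.0]
ee_rot: [0.002, -0.274, 0.962, -0.0]
force: [-0.3, -1.3, 6.8]
grip_width: 0.156
grip_force: 42.3
```

Emit:
{"fn": "servo_tool", "kwargs": {
  "deltas": [
    [[0,0,0],[0,0,0],0],
    [[0,0,0],[0,0,0],0],
    [[0,0,0],[0,0,0],0],
    [[0,0,0],[0,0,0],0]
  ]
}}

```text
time_s: 3.85
eef_pos: [455.9, 203.3, 61.0]
ee_rot: [0.002, -0.274, 0.962, -0.0]
force: [-0.8, -0.6, 7.7]
grip_width: 0.15
grip_force: 42.3
```

Gripped: opening is about 13 mm. Now turning clockwise.

Emit:
{"fn": "servo_tool", "kwargs": {
  "deltas": [
    [[0,0,0],[0,0,0.095],0],
    [[0,0,0],[0,0,0.095],0],
    [[0,0,0],[0,0,0.095],0],
    [[0,0,0],[0,0,0.095],0],
    [[0,0,0],[0,0,0.095],0],
    [[0,0,0],[0,0,0.095],0],
    [[0,0,0],[0,0,0.095],0],
    [[0,0,0],[0,0,0.095],0]
  ]
}}

```text
time_s: 4.65
eef_pos: [455.9, 204.2, 61.1]
ee_rot: [0.001, 0.317, 0.948, 0.002]
force: [-0.8, 7.1, 6.4]
grip_width: 0.153
grip_force: 42.2
```

Emit:
{"fn": "servo_tool", "kwargs": {
  "deltas": [
    [[0,0,0],[0,0,0],0],
    [[0,0,0],[0,0,0],0],
    [[0,0,0],[0,0,0],0.5],
    [[0,0,0],[0,0,0],0.5],
    [[0,0,0],[0,0,0],0.5],
    [[0,0,0],[0,0,0],0.5]
  ]
}}

```text
time_s: 5.25
eef_pos: [454.9, 203.0, 59.4]
ee_rot: [0.0, 0.314, 0.949, -0.0]
force: [-0.6, 0.5, -0.0]
grip_width: 0.5
grip_force: 0.0
```

Emit:
{"fn": "servo_tool", "kwargs": {
  "deltas": [
    [[0,0,-0.2],[0,0,0],0.6],
    [[0,0,-0.2],[0,0,0],0.6],
    [[0,0,-0.2],[0,0,0],0.6],
    [[0,0,-0.1],[0,0,0],0.6],
    [[0,0,0],[0,0,0],0.6],
    [[0,0,0],[0,0,0],0.6]
  ]
}}

```text
time_s: 5.85
eef_pos: [454.6, 203.0, 198.7]
ee_rot: [-0.0, 0.314, 0.949, -0.0]
force: [0.4, 0.7, -0.1]
grip_width: 0.6
grip_force: 0.0
```

```bash
python3 - <<'E'
from h import *
import pickle
s=telemetry.sense();w=optics.capture("wrist");cv2.imwrite("pics/w3.png",w);pickle.dump(s,open("w3.pkl","wb"))
print(s['eef_pos'],s['ee_rot'])
E
```

```text
[454.64567161 203.02012291 198.70778182] [-2.75053481e-04  3.13944604e-01  9.49441247e-01 -1.69044789e-04]
```

View pics/w3.png

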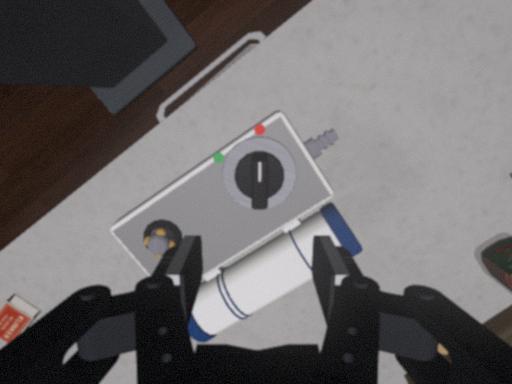

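Emit:
{"fn": "servo_tool", "kwargs": {
  "deltas": [
    [[-0.154,-0.166,0],[0,0,0],0.65],
    [[-0.154,-0.166,0],[0,0,0],0.65],
    [[-0.154,-0.166,0],[0,0,0],0.65],
    [[-0.154,-0.166,0],[0,0,0],0.65],
    [[-0.154,-0.166,0],[0,0,0],0.65],
    [[-0.154,-0.166,0],[0,0,0],0.65],
    [[-0.154,-0.166,0],[0,0,0],0.65],
    [[-0.154,-0.166,0],[0,0,0],0.65]
  ]
}}

```text
time_s: 6.7
eef_pos: [493.8, -158.7, 197.8]
ee_rot: [-0.001, 0.314, 0.949, 0.0]
force: [0.2, -0.2, 0.3]
grip_width: 0.651
grip_force: 0.0
```

Emit:
{"fn": "servo_tool", "kwargs": {
  "deltas": [
    [[-0.154,-0.166,0],[0,0,0],0.65],
    [[-0.154,-0.166,0],[0,0,0],0.65],
    [[0,0,0],[0,0,-0.0945],0.65],
    [[0,0,0],[0,0,-0.0945],0.65],
    [[0,0,0],[0,0,-0.0945],0.65],
    [[0,0,0],[0,0,-0.0945],0.65],
    [[0,0,0],[0,0,0],0.65],
    [[0,0,0],[0,0,0],0.65]
  ]
}}

```text
time_s: 7.5
eef_pos: [504.1, -246.8, 198.3]
ee_rot: [-0.001, 0.024, 1.0, 0.001]
force: [0.3, 0.3, 0.7]
grip_width: 0.651
grip_force: 0.0
```

```bash
python3 - <<'E'
from h import *
import pickle
s=telemetry.sense();w=optics.capture("wrist");cv2.imwrite("pics/w4.png",w);pickle.dump(s,open("w4.pkl","wb"))
print(s['eef_pos'],s['ee_rot'],s['joints'])
E
```

```text
[ 504.05480094 -246.8453487   198.25769437] [-7.61237062e-04  2.44430959e-02  9.99700781e-01  5.52047596e-04] [-6.64106155e-01  4.19594353e-01  1.43453766e+00 -2.39278032e-05
  1.28934118e+00 -2.18600473e+00]
```

View pics/w4.png

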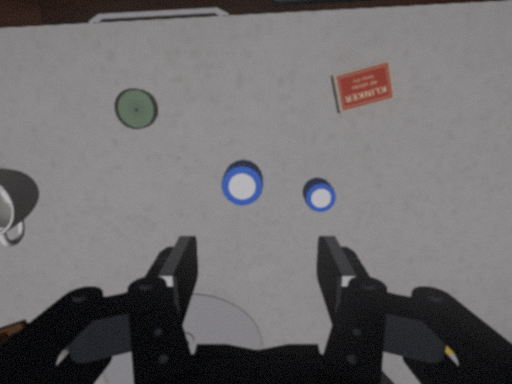

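w3 shows the pointer on the red mark, so the valve is shut. In w4 the chosen cap is at (242,185) and the small one is clear of it at (320,196). I measure the cap.

```bash
python3 - <<'E'
from h import *
import pickle
s=pickle.load(open("w4.pkl","rb"));k=cam("wrist",s);w=cv2.imread("pics/w4.png");t=cv2.imread("pics/t0.png")
def white(im,x0,y0,x1,y1,th):
  g=cv2.cvtColor(im[y0:y1,x0:x1],cv2.COLOR_BGR2HSV); b=cv2.inRange(g,(100,80,30),(130,255,255))
  c=max(cv2.findContours(b,0,1)[0],key=cv2.contourArea); (q,r)=cv2.minEnclosingCircle(c)
  m=np.zeros_like(b);cv2.drawContours(m,[c],-1,255,-1);m&=~b
  n,l,st,ce=cv2.connectedComponentsWithStats(m);i=1+np.argmax(st[1:,4]);return ce[i]+[x0,y0],st[i].tolist(),np.array(q)+[x0,y0],r
p=white(w,215,155,270,212,0);print(p)
q=white(t,298,198,322,220,0);print(q)
print("plane34",plane(k,p[0],34).round(1),"top34",plane(cam("top"),q[0],34).round(1),"tri",tri([(k,p[0]),(cam("top"),q[0])]).round(1))
X=plane(k,p[0],34)
for dx in(20,):print("top radius px",np.linalg.norm(proj(k,X+[0,20,0])-proj(k,X)))
sm=white(w,295,170,345,215,0);print("small",sm,plane(k,sm[0],27))
print("tcp xy move tool units",toolvec(s,[*X[:2],198]))
E
```

```text
(array([241.63058419, 186.02749141]), [13, 18, 28, 27, 582], array([241.52516747, 182.85234833]), 21.857606887817383)
(array([310.15151515, 206.93939394]), [8, 5, 9, 9, 66], array([309.97368431, 207.60526276]), 6.1857099533081055)
plane34 [ 517.  -262.5   34. ] top34 [ 516.1 -263.1   34. ] tri [ 514.7 -262.    42.2]
top radius px 20.76846256021913
small (array([320.54140127, 197.76751592]), [16, 18, 20, 20, 314], array([319.23493958, 194.51204872]), 16.71829605102539) [ 534.88961696 -185.21728651   27.        ]
tcp xy move tool units [-0.06830608 -0.07500987  0.00110267]
```

Cap is at (517,-262.5) and the two views agree to 1 mm. Its radius of about 21 px matches 40 mm across. The finger tips show about 8 mm behind TCP at this opening, so I descend to TCP z≈2.

Emit:
{"fn": "servo_tool", "kwargs": {
  "deltas": [
    [[-0.068,-0.075,0.05],[0,0,0],0.65],
    [[0,0,0.2],[0,0,0],0.65],
    [[0,0,0.2],[0,0,0],0.65],
    [[0,0,0.2],[0,0,0],0.65],
    [[0,0,0.1],[0,0,0],0.65],
    [[0,0,0],[0,0,0],0.65],
    [[0,0,0],[0,0,0],0.65]
  ]
}}

```text
time_s: 8.25
eef_pos: [517.5, -262.9, 50.0]
ee_rot: [0.0, 0.023, 1.0, -0.0]
force: [1.4, -0.2, 0.1]
grip_width: 0.65
grip_force: 0.0
```

```bash
python3 - <<'E'
from h import *
s=telemetry.sense();k=cam("wrist",s);w=optics.capture("wrist");cv2.imwrite("pics/w5.png",w)
print(s['eef_pos'],s['force'])
m=cv2.inRange(cv2.cvtColor(w,cv2.COLOR_BGR2HSV),(100,80,30),(130,255,255))
for c in cv2.findContours(m,0,1)[0]:
  if cv2.contourArea(c)>300: print(cv2.boundingRect(c),cv2.minEnclosingCircle(c))
print("pred top centre",proj(k,(516.8,-262.5,34)),"tcp y=0",plane(k,(256.85,260),34))
E
```

```text
[ 517.54163043 -262.8589868    49.96177036] [ 1.44542527 -0.24850965  0.05791116]
(360, 215, 66, 63) ((392.0, 245.0), 34.66997146606445)
(221, 184, 76, 86) ((258.1816711425781, 226.54652404785156), 42.547019958496094)
pred top centre [258.29735603 235.91730537] tcp y=0 [ 530.66659291 -263.89984771   34.        ]
```

View pics/w5.png

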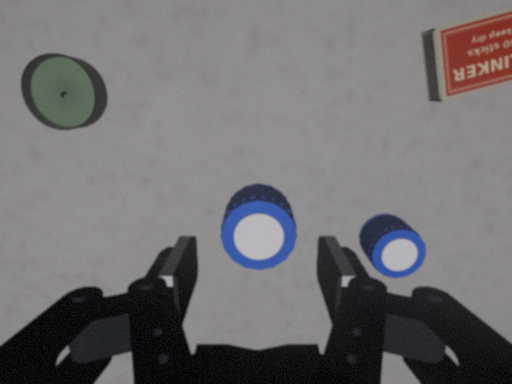

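The cap top at (259,236) is where predicted, (258,236), and centred between the fingers; the small cap at (395,245) is clear of the right finger. I descend and grip.

Emit:
{"fn": "servo_tool", "kwargs": {
  "deltas": [
    [[0,0,0.08],[0,0,0],0.65],
    [[0,0,0.08],[0,0,0],0.65],
    [[0,0,0.08],[0,0,0],0.65],
    [[0,0,0],[0,0,0],0.65],
    [[0,0,0],[0,0,0],0.3],
    [[0,0,0],[0,0,0],0.3],
    [[0,0,0],[0,0,0],0.3],
    [[0,0,0],[0,0,0],0.3]
  ],
  "squeeze": 90
}}

```text
time_s: 9.1
eef_pos: [518.2, -263.3, 3.3]
ee_rot: [0.001, 0.022, 1.0, -0.001]
force: [-0.6, 0.5, 7.0]
grip_width: 0.441
grip_force: 90.4
```

Emit:
{"fn": "servo_tool", "kwargs": {
  "deltas": [
    [[0,0,0],[0,0,0],0.3],
    [[0,0,0],[0,0,0],0.3],
    [[0,0,-0.05],[0,0,0],0.3],
    [[0,0,-0.15],[0,0,0],0.3],
    [[0,0,-0.2],[0,0,0],0.3],
    [[0,0,-0.2],[0,0,0],0.3],
    [[0,0,0],[0,0,0],0.3],
    [[0,0,0],[0,0,0],0.3]
  ]
}}

```text
time_s: 9.9
eef_pos: [517.4, -262.7, 122.5]
ee_rot: [0.001, 0.022, 1.0, -0.001]
force: [0.2, -0.2, -1.1]
grip_width: 0.44
grip_force: 90.1
```

```bash
python3 - <<'E'
from h import *
s=telemetry.sense();k=cam("wrist",s);w=optics.capture("wrist");cv2.imwrite("pics/w6.png",w)
print(s['eef_pos'],s['ee_rot'],s['force'])
h=cv2.cvtColor(w,cv2.COLOR_BGR2HSV)
m=cv2.inRange(h,(100,80,30),(130,255,255))
for c in cv2.findContours(m,0,1)[0]:
  if cv2.contourArea(c)>300: print(cv2.boundingRect(c),cv2.minEnclosingCircle(c))
m2=cv2.inRange(h,(0,0,150),(180,60,255));n,l,st,ce=cv2.connectedComponentsWithStats(m2)
for i in range(1,n):
  if st[i,4]>800:print(st[i],ce[i])
# cap top centre predicted if its axis passes TCP, z offset = 34-zgrip
for dz in (29,32,35): print(dz,proj(k,s['eef_pos']+[0,0,dz]))
R=s['ee_rot'];print(toolvec(s,[449.7,90.4,s['eef_pos'][2]]))
E
```

```text
[ 517.41674588 -262.71446813  122.46761389] [ 8.08658552e-04  2.24010006e-02  9.99748532e-01 -6.43315290e-04] [ 0.21434597 -0.22966399 -1.09298201]
(205, 210, 104, 118) ((256.401123046875, 268.7380065917969), 58.89162063598633)
(338, 185, 42, 43) ((357.0384521484375, 204.96153259277344), 22.810428619384766)
[   29    45   317   231 19923] [203.53149626 161.23309743]
[338 212  88  62 971] [380.33058702 239.90731205]
[ 224  256   67   60 3173] [256.91427671 285.42199811]
29 [257.76662868 285.72057977]
32 [257.77298922 290.13855668]
35 [257.7796473  294.76319781]
[ 0.41732293  1.74863317 -0.00287273]
```

View pics/w6.png

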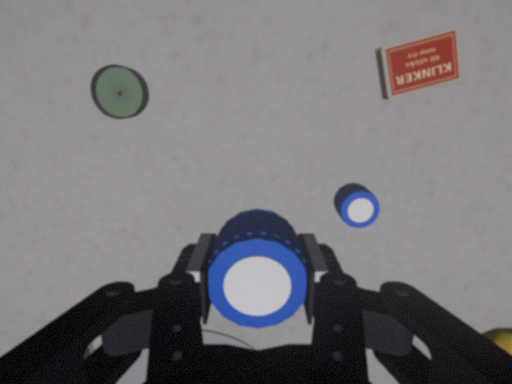

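The cap is held upright in the gripper with its top disc at (257,285), and the surroundings are untouched. I carry it near the nipple, offset so the wrist camera can see the stud.

Emit:
{"fn": "servo_tool", "kwargs": {
  "deltas": [
    [[0.023,0.22,-0.024],[0,0,0],0.3],
    [[0.023,0.22,-0.024],[0,0,0],0.3],
    [[0.023,0.22,-0.024],[0,0,0],0.3],
    [[0.023,0.22,-0.024],[0,0,0],0.3],
    [[0.023,0.22,-0.024],[0,0,0],0.3],
    [[0.023,0.22,-0.024],[0,0,0],0.3],
    [[0.023,0.22,-0.024],[0,0,0],0.3],
    [[0.023,0.22,-0.024],[0,0,0],0.3]
  ]
}}

```text
time_s: 10.75
eef_pos: [495.2, 92.4, 158.7]
ee_rot: [-0.001, 0.023, 1.0, 0.0]
force: [-0.1, 0.2, 0.5]
grip_width: 0.448
grip_force: 90.2
```

Emit:
{"fn": "servo_tool", "kwargs": {
  "deltas": [
    [[0,0,0],[0,0,0],0.3],
    [[0,0,0],[0,0,0],0.3],
    [[0,0,0],[0,0,0],0.3],
    [[0,0,0],[0,0,0],0.3]
  ]
}}

```text
time_s: 11.15
eef_pos: [496.2, 89.6, 159.2]
ee_rot: [-0.001, 0.023, 1.0, -0.0]
force: [0.0, -0.3, -0.9]
grip_width: 0.441
grip_force: 90.2
```

```bash
python3 - <<'E'
from h import *
import pickle
s=telemetry.sense();k=cam("wrist",s);w=optics.capture("wrist");cv2.imwrite("pics/w7.png",w);pickle.dump(s,open("w7.pkl","wb"))
print(s['eef_pos'],s['ee_rot'],s['force'])
p=proj(k,(449.7,90.4,64));print("pred",p)
h=cv2.cvtColor(w,cv2.COLOR_BGR2HSV);print(blobs(w,(8,90,60),(30,255,255),5))
x,y=p.astype(int);c=cv2.resize(w[y-45:y+45,x-60:x+60],None,fx=6,fy=6,interpolation=cv2.INTER_CUBIC);cv2.imwrite("pics/c7.png",c);print(x-60,y-45)
E
```

```text
[496.21379786  89.60391506 159.18287633] [-5.38509307e-04  2.32686659e-02  9.99729102e-01 -3.90781282e-05] [ 0.01399873 -0.25377687 -0.872601  ]
pred [255.57652568 130.5972299 ]
[(array([241.3, 119. ]), [237, 115, 11, 11, 72]), (array([264.9, 118.9]), [259, 114, 11, 11, 73]), (array([  3.9, 119.6]), [1, 118, 6, 3, 7]), (array([241.7, 142.8]), [238, 137, 10, 11, 61]), (array([265.3, 142.4]), [260, 137, 10, 11, 60]), (array([135.7, 371. ]), [115, 350, 33, 34, 613])]
195 85
```

View pics/c7.png

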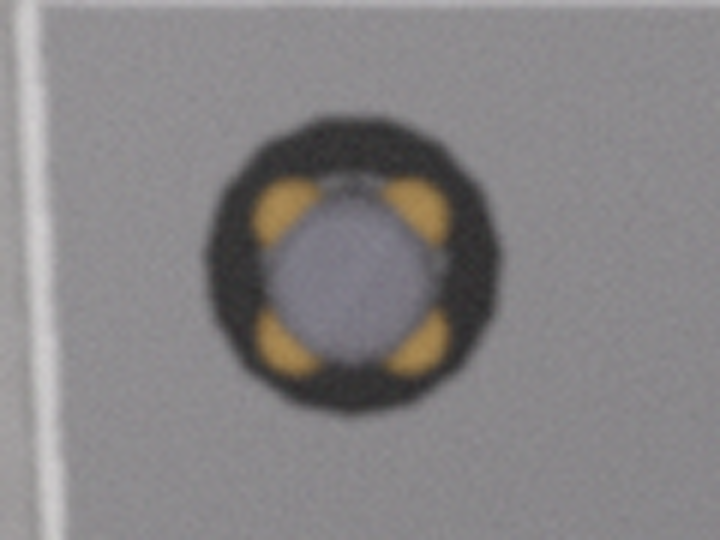

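The crop shows the nipple end-on: four brass balls centred at (253.3,130.8) and the seat ring at (253.8,128.8). I work out the offset with the cap's own centre in the same camera.

```bash
python3 - <<'E'
from h import *
import pickle
s=pickle.load(open("w7.pkl","rb"));k=cam("wrist",s);w=cv2.imread("pics/w7.png")
print("balls",plane(k,(253.3,130.8),52),"ring",plane(k,(253.8,128.8),43),"dome",plane(k,(253.7,131.7),64))
h=cv2.cvtColor(w,cv2.COLOR_BGR2HSV)
m=cv2.inRange(h,(0,0,130),(180,60,255));m[:240]=0;m[330:]=0;m[:,:215]=0;m[:,300:]=0
n,l,st,ce=cv2.connectedComponentsWithStats(m);i=1+np.argmax(st[1:,4]);print(st[i],ce[i])
c=plane(k,ce[i],s['eef_pos'][2]+30.7);print("cap axis",c, "offset",c-s['eef_pos'])
d=plane(k,(253.3,130.8),52)-c;d[2]=0
print("move tool units",toolvec(s,s['eef_pos']+d))
E
```

```text
balls [451.05080852  88.57866774  52.        ] ring [450.50301081  88.89371811  43.        ] dome [450.41367221  89.02810796  64.        ]
[ 224  256   67   60 3175] [256.89732283 285.44661417]
cap axis [495.07658449  89.28402355 189.88287633] offset [-1.13721337 -0.31989151 30.7       ]
move tool units [ 0.2197263  -0.01376439  0.00023761]
```

Emit:
{"fn": "servo_tool", "kwargs": {
  "deltas": [
    [[0.111,-0.0052,0],[0,0,0],0.3],
    [[0.111,-0.0052,0],[0,0,0],0.3],
    [[0,0,0.14],[0,0,0],0.3],
    [[0,0,0.14],[0,0,0],0.3],
    [[0,0,0.13],[0,0,0],0.3],
    [[0,0,0],[0,0,0],0.3],
    [[0,0,0],[0,0,0],0.3],
    [[0,0,0],[0,0,0],0.3]
  ]
}}

```text
time_s: 12.0
eef_pos: [452.6, 90.3, 79.0]
ee_rot: [0.001, 0.023, 1.0, -0.0]
force: [-0.2, -0.3, 0.7]
grip_width: 0.445
grip_force: 90.3
```

Emit:
{"fn": "servo_tool", "kwargs": {
  "deltas": [
    [[0,0,0.02],[0,0,0],0.3],
    [[0,0,0.02],[0,0,0],0.3],
    [[0,0,0.02],[0,0,0],0.3],
    [[0,0,0],[0,0,0],0.3]
  ]
}}

```text
time_s: 12.4
eef_pos: [451.5, 90.6, 65.2]
ee_rot: [-0.0, 0.022, 1.0, 0.0]
force: [-0.1, -0.6, -0.4]
grip_width: 0.442
grip_force: 90.3
```

No contact force at the dome, so it is well centred. I keep descending.

Emit:
{"fn": "servo_tool", "kwargs": {
  "deltas": [
    [[0,0,0.02],[0,0,0],0.3],
    [[0,0,0.015],[0,0,0],0.3],
    [[0,0,0],[0,0,0],0.3]
  ]
}}

```text
time_s: 12.7
eef_pos: [452.2, 90.2, 58.8]
ee_rot: [0.0, 0.022, 1.0, -0.0]
force: [0.2, -2.7, 4.8]
grip_width: 0.441
grip_force: 90.7
```

Emit:
{"fn": "servo_tool", "kwargs": {
  "deltas": [
    [[0,0,0.015],[0,0,0],0.3],
    [[0,0,0.015],[0,0,0],0.3],
    [[0,0,0],[0,0,0],0.3],
    [[0,0,0],[0,0,0],0.3]
  ]
}}

```text
time_s: 13.1
eef_pos: [451.9, 90.2, 52.4]
ee_rot: [0.0, 0.022, 1.0, -0.0]
force: [0.6, -6.0, -1.7]
grip_width: 0.442
grip_force: 91.0
```

Emit:
{"fn": "servo_tool", "kwargs": {
  "deltas": [
    [[0,-0.004,0.015],[0,0,0],0.3],
    [[0,-0.003,0.015],[0,0,0],0.3],
    [[0,0,0],[0,0,0],0.3],
    [[0,0,0],[0,0,0],0.3]
  ]
}}

```text
time_s: 13.5
eef_pos: [451.5, 89.3, 46.7]
ee_rot: [-0.0, 0.022, 1.0, 0.0]
force: [-1.8, 1.0, 0.8]
grip_width: 0.443
grip_force: 91.3
```

Emit:
{"fn": "servo_tool", "kwargs": {
  "deltas": [
    [[0,0,0.01],[0,0,0],0.3],
    [[0,0,0],[0,0,0],0.3],
    [[0,0,0],[0,0,0],0.3]
  ]
}}

```text
time_s: 13.8
eef_pos: [451.6, 89.3, 44.9]
ee_rot: [-0.0, 0.022, 1.0, 0.0]
force: [-2.2, 0.4, 5.1]
grip_width: 0.443
grip_force: 91.8
```

Emit:
{"fn": "servo_tool", "kwargs": {
  "deltas": [
    [[0,0,0.008],[0,0,0],0.3],
    [[0,0,0],[0,0,0],0.3],
    [[0,0,0],[0,0,0],0.3],
    [[0,0,0],[0,0,0],0.3],
    [[0,0,0],[0,0,0],0.3],
    [[0,0,0],[0,0,0],0.3],
    [[0,0,0],[0,0,0],0.3],
    [[0,0,0],[0,0,0],0.3]
  ]
}}

```text
time_s: 14.6
eef_pos: [451.7, 89.3, 43.5]
ee_rot: [-0.0, 0.022, 1.0, 0.0]
force: [-2.6, 0.1, 8.8]
grip_width: 0.444
grip_force: 92.1
```

Emit:
{"fn": "servo_tool", "kwargs": {
  "deltas": [
    [[0,0,0],[0,0,0],0.3],
    [[0,0,0],[0,0,0],0.3],
    [[0,0,0],[0,0,0],0.3],
    [[0,0,0],[0,0,0],0.3],
    [[0,0,0],[0,0,0],0.3],
    [[0,0,0],[0,0,0],0.3],
    [[0,0,0],[0,0,0],0.3]
  ]
}}

```text
time_s: 15.3
eef_pos: [451.6, 89.3, 43.5]
ee_rot: [-0.0, 0.022, 1.0, 0.0]
force: [-3.2, 1.1, 9.0]
grip_width: 0.438
grip_force: 92.1
```

```bash
python3 - <<'E'
from h import *
s=telemetry.sense();k=cam("wrist",s);w=optics.capture("wrist");cv2.imwrite("pics/w8.png",w)
print(s['eef_pos'],s['force'],s['time_s'])
h=cv2.cvtColor(w,cv2.COLOR_BGR2HSV)
m=cv2.inRange(h,(0,0,130),(180,60,255));m[:240]=0;m[340:]=0;m[:,:215]=0;m[:,300:]=0
n,l,st,ce=cv2.connectedComponentsWithStats(m);i=1+np.argmax(st[1:,4]);print(st[i],ce[i],plane(k,ce[i],s['eef_pos'][2]+30.7))
a=blobs(w,(0,120,80),(6,255,255),10)+blobs(w,(55,100,50),(80,255,255),10)
for c,z in a: print(c,z,plane(k,c,36).round(0))
E
```

```text
[451.63761475  89.29002001  43.51167701] [-3.21896067  1.07056573  9.02833006] 15.3
[ 224  256   67   60 3172] [256.92433796 285.43631778] [450.4663589   88.97601503  74.21167701]
[453.3 177. ] [443, 167, 21, 20, 309] [421. 182.  36.]
```

Force is 9 N and rose 2.6 N per mm, which is the seat's spring rate. The cap has not slipped in the gripper, and it sits centred at (450.5,89.0) with its underside about 4 mm above the foot. I hand in.

```bash
python3 -c "
from rig import ctrl
print(ctrl.finish_job())"
```

```text
the job is handed in; nothing more can be done
None
```

I turned the valve knob to the red mark, snapped the 40 mm cap onto the nipple, and handed the job in at about 15 s with the gripper still pressing the cap down at about 9 N; no verdict was shown.

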